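# Steady the castings bin and start its lock bolt

## Robot

A 6-joint arm with a two-finger parallel gripper is mounted at the origin on the work surface. World frame = base frame: x ahead of the robot, y to its left, z up, the work surface at z = 0. Lengths are in m, angles in rad, forces in N, time in s.
With the tool pointing down it reaches from about 0.375 to 0.975 m from the base axis. Payload 3.8 kg.
Tool frame: the origin (TCP) lies between the finger pads; the fingertips stand ctrl.nose_length ahead of it and the grasp point (between the pads) lies 6 mm ahead of it (ctrl.nose_length is the distance from the TCP to the fingertips, in m); y points along the fingers, z is the direction in which the jaws open and shut, and the axes are right-handed (so a half turn about y gives the same grasp; the last joint's range is limited). The gripper opens to 88 mm and grips with 3 to 60 N. Pads are 18 mm wide; open, the fingers measure 123 mm over their backs; the gripper's body (75 mm by 187 mm) begins 45 mm behind the grasp point.
Start: joints at [1.087, 0.264, 1.604, -0, 1.274, -0.037], TCP at [0.292, 0.609, 0.264] pointing down, gripper open.
Joint ranges: [-2.63, 2.63], [-0.94, 2.18], [0.31, 2.57], [-1.31, 4.45], [0, 2.66], [-2.55, 2.55]. Speed limits (rad/s): [2.57, 2.57, 3.14, 3.14, 3.14, 3.14].

## Interface

Orientations are given as a unit quaternion [w, x, y, z].
In Python, from plant import ctrl, let_go, close, solver, read_camera, close_job gives the robot as it stands. The module is installed in compiled form; this text tells all that it offers. Calls block until the motion is done:
- ctrl.move_pose(position, orientation): joint-space move of the TCP to a pose.
- ctrl.move_straight(position, orientation=None, rate=0.15): straight line of the TCP; orientation=None keeps the orientation; rate is the mean speed in m/s.
- ctrl.movej(angles): joint-space move.
- let_go() and close(): open the fingers fully, or close them until they stop; the grip force is fixed at half the most.
- ctrl.wait(seconds).
- solver.inverse_kinematics(position, orientation): joint angles nearest the present ones, or None.
- ctrl.get_state(): the state.
- read_camera(name): name is "scene" or "top" or "wrist"; returns a dict with "pixels" (400x640x3 uint8, blue, green, red), "fx", "fy", "cx", "cy" (pixels), "k1" (the pictures are not rectified: a ray, as slopes to the right and down, at radius r is drawn at 1 + k1 r^2 times it, then the intrinsics apply), "R" (3x3) and "t" (3): a world point X has camera coordinates R X + t. Camera axes: x right, y down, z forward; pixel columns grow to the right and rows downward; lengths in m; the calibration is good to about 2 mm. A picture is of the moment at which its call begins. There is no depth.
A pose or a line that the arm cannot do raises ctrl.PlanningError and nothing moves.
- close_job(): hands the job in, once; it reports no verdict.
The state is a dict: "t": time; "joint_pos": joint angles; "joint_vel": joint speeds; "tau": joint torques, N m; "ee_pos": TCP position; "ee_rot": TCP orientation; "ft_force": force on the tool from outside, world axes, zero at the start; "moment": the same for the moment, N m; "grip_width": finger opening in m.
Only numpy, scipy, OpenCV 4.12 (cv2) and the standard library are available. Lean on these libraries where they do the work, as an engineer would, in place of code of your own. Each camera call takes 0.05 s, during which the arm holds its last target.

## Task

Make the castings bin's stand steady: swing the stand's leg out by its peg until it clicks home in its end catch. Then start the lock bolt: turn the crank backward (anticlockwise from above) by its knob just until you notice the bolt drop, then forward one full turn from there, and finish still gripping the crank's knob, holding the bolt at that one turn. Leave the other things on the table where they are.

Things in the scene. Friction and masses are not known exactly. Their poses are not given: they have to be found in the camera images.
- leg (a joint): stand's leg, a steel bar that swings level about an upright pin at the stand's right end; rad, 0 folded in (leg points roughly at the robot), grows anticlockwise seen from above as it swings out, to its stop at 1.42 (points right, away from the bin). A 10 mm spring ball resists from 1.23, is topped at 1.32 and clicks in behind the leg at about 1.41; 3 to 6 N at the peg pass it, else under 1 N
- leg_grip (a point): on the axis of the upright round steel peg at the leg's free end, by which the leg is swung; the peg is 19 mm across and stands from 32 to 88 mm above the table, this point at 62 mm; the peg turns with the leg
- leg_hinge (a point): on the leg's upright hinge axis, at the same height (62 mm); 110 mm level from the peg's axis
- crank (a joint): crank on top of the stand's round threaded boss; rad, 0 with its arm pointing roughly at the robot, grows anticlockwise seen from above (backward, unscrewing); clockwise (falling values) is forward; one turn is 6.28. It moves against a light drag and a weak spring in the hub towards 0, at most 4 N at the knob; after a turn forward the spring winds it back if let go
- crank_grip (a point): on the axis of the crank's upright round wooden knob, 23 mm across, from 96 to 140 mm above the table; this point is at 122 mm, 60 mm level from the crank axis. The knob spins freely on its pin, so a gripper can carry it round without turning itself. The arm below it reaches up to 94 mm; the crank does not rise or sink
- crank_axis (a point): on the crank's upright axis, at the same height (122 mm). The stand's boss is below, the bolt's head at the middle
- bolt (a joint): how far the bolt is down, m; it turns with the crank. At the start it rides on the end of the right-hand thread, at -0.009 to -0.006. Cranked backward (0.9 to 2.5 rad, each time different) it climbs to -0.010, then falls off the thread's end at once to about 0: the drop. Cranked forward from there it sinks 10 mm a turn, to 0.010 after one turn; lower stop 0.0145
- bolt_head (a point): middle of the top of the bolt's round flat head, 28 mm across and 8 mm thick, on the crank axis; 121 mm above the table less the value of bolt. The head sits on a square steel stem that slides up and down through the crank's hub; a spring presses it down
- sinker_a_mid (a point): pear-shaped grey lead sinker, 38 mm across and 55 mm tall, standing inside the bin; point at its middle; a bystander, not used
- sinker_b_mid (a point): a like sinker, standing on the table in front of the stand; point at its middle; a bystander, not used
- tongs_mid (a point): rusty iron tongs, 270 mm long, lying on the table near the robot; point at its middle; a bystander, not used
- mug_mid (a point): white enamel mug, 80 mm across and 80 mm tall, standing behind the stand; point at its middle; a bystander, not used
- mould_mid (a point): round aluminium mould plate, 140 mm across and 14 mm thick, lying to the right of the stand; point at its middle; a bystander, not used
- hammer_mid (a point): hammer lying at the table's right; point at its middle; a bystander, not used
- tin_mid (a point): aluminium tin, 60 mm across and 85 mm tall, standing behind the stand; point at its middle; a bystander, not used

How it is judged:
On the way, in this order (a step that is already met when the one before it is completed fails the run):
1. the leg is swung out and seated behind its catch (value of joint leg above 1.36 rad), for 0.2 s.
2. the bolt, turned backward, has dropped off the thread's end (value of joint bolt above -0.0018 m and value of joint leg above 1.36 rad), for 0.05 s.
At the end, for the whole second after the job is handed in: The leg is seated behind its catch (past 1.36 rad), the bolt is one turn into the thread (7.7 to 11.7 mm down, that is a turn less 80 to plus 60 degrees), the crank stands still and the fingers grip it with more than 2 N (value of joint leg above 1.36 rad and value of joint bolt between 0.0077 and 0.0117 m and contact force between the fingers and crank above 2 N and velocity of joint crank between -0.1 and 0.1 rad/s); the arm keeps its last pose, push and grip.
It fails at once if the crank is wound on along the top of the thread: forward by over 70 degrees before the drop, or backward by more than 75 degrees after it (value of joint bolt between -0.0042 and -0.0022 m and velocity of joint bolt between -0.03 and 0.03 m/s).
It fails at once if a bystander is shifted by more than 40 mm (distance of any of sinker_a_mid, sinker_b_mid, tongs_mid, mug_mid, mould_mid, hammer_mid, tin_mid from where it was at the start of the episode above 0.04 m).
It also fails if it takes over 64 s, if anything falls off the work surface, if the arm or the gripper's body presses on something with over 40 N, if the wrist force passes 120 N, or if a joint passes its speed limit or range.

## Working session

There is one attempt and no reset: what is moved stays moved. The work goes in short steps, each a Python script; the robot and the scene stay as the last script left them, time stands still between calls to the robot, and variables do not carry over. Pictures are saved under pics/ and viewed, and the job is handed in when it is done.

```bash
mkdir -p pics; ls; python3 - <<'E'
from plant import ctrl, read_camera
import cv2
s=ctrl.get_state(); print(s, ctrl.nose_length)
for n in ("scene","top","wrist"):
    c=read_camera(n); cv2.imwrite(f"pics/{n}0.png",c["pixels"]); print(n,{k:v for k,v in c.items() if k!="pixels"})
E
```

```text
pics
{'t': 0.0, 'joint_pos': array([ 1.08711923e+00,  2.64715208e-01,  1.60533364e+00, -1.94243300e-05,
        1.27367902e+00, -3.69213924e-02]), 'joint_vel': array([ 3.01725060e-05, -1.59145316e-04,  2.52255868e-04, -2.15881675e-03,
        1.68981642e-03, -1.94379202e-04]), 'tau': array([-1.36548264e-03, -5.02115715e+01, -3.56871200e+01,  7.29859597e-02,
        2.98115029e-02, -2.22763879e-04]), 'ee_pos': array([0.29135371, 0.60818077, 0.2624353 ]), 'ee_rot': array([-0.68880741,  0.69026975, -0.15682759,  0.15645169]), 'ft_force': array([-0.17065691, -0.08829834, -0.38716856]), 'moment': array([-0.00398099,  0.05056497, -0.03140143]), 'grip_width': 0.08819085432471534} 0.025
scene {'fx': 382.4629554018128, 'fy': 382.4629554018128, 'cx': 325.6623210447933, 'cy': 198.10689666645482, 'k1': 0.003777874066120336, 'R': array([[-0.80288763,  0.59612616,  0.0022493 ],
       [ 0.47646957,  0.64398756, -0.59854555],
       [-0.35825718, -0.4794931 , -0.80108561]]), 't': array([ 0.4693289 , -0.14440711,  1.39775018])}
top {'fx': 363.38717866653684, 'fy': 363.38717866653684, 'cx': 322.0069750082967, 'cy': 204.51037078225323, 'k1': -0.0010272604554114888, 'R': array([[-0.01881902, -0.99981084,  0.00491191],
       [-0.99248647,  0.01808665, -0.12101026],
       [ 0.12089853, -0.0071523 , -0.9926391 ]]), 't': array([-0.06773194,  0.55545987,  1.14746433])}
wrist {'fx': 349.9881573605412, 'fy': 349.9881573605412, 'cx': 314.083095610909, 'cy': 199.28808072264906, 'k1': -0.04794036830534079, 'R': array([[ 0.43212035,  0.90181435, -0.00169957],
       [ 0.8632711 , -0.4131051 ,  0.29001239],
       [ 0.26083524, -0.12678745, -0.95702138]]), 't': array([-0.67334829, -0.03944684,  0.38954291])}
```

View pics/scene0.png

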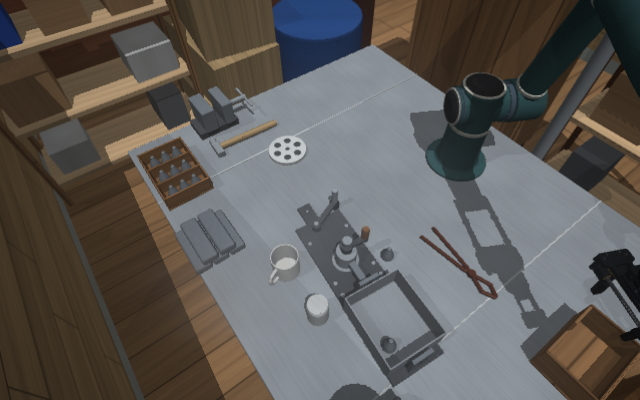

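View pics/top0.png

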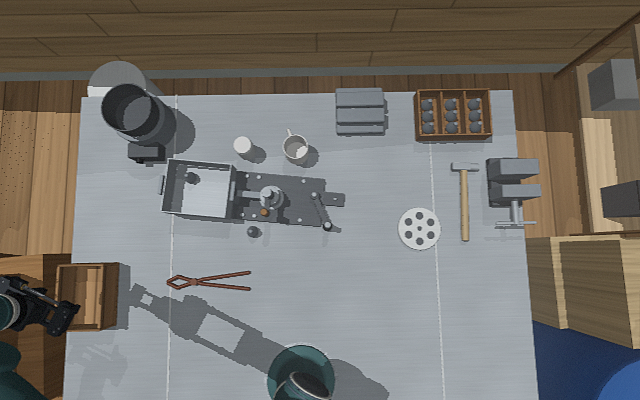

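View pics/wrist0.png

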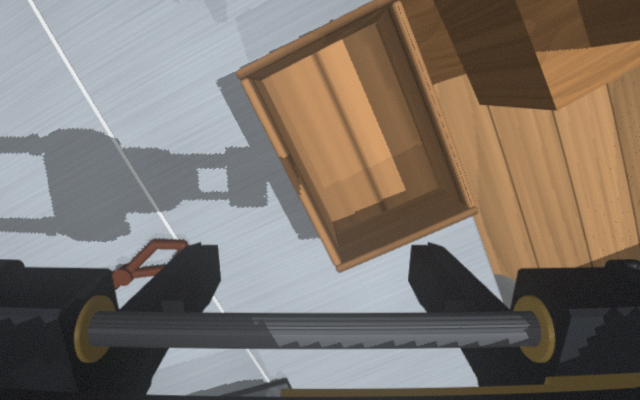

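```bash
cat > h.py <<'E'
import numpy as np, cv2
from plant import ctrl, let_go, close, solver, read_camera
def ray(c,u,v):
    K=np.array([[c["fx"],0,c["cx"]],[0,c["fy"],c["cy"]],[0,0,1.]])
    p=cv2.undistortPoints(np.array([[[u,v]]],float),K,np.array([c["k1"],0,0,0,0.]))[0,0]
    d=c["R"].T@np.array([p[0],p[1],1]); o=-c["R"].T@c["t"]; return o,d/np.linalg.norm(d)
def onz(c,u,v,z):
    o,d=ray(c,u,v); return o+d*(z-o[2])/d[2]
def tri(obs):
    A=np.zeros((3,3));b=np.zeros(3);L=[]
    for c,u,v in obs:
        o,d=ray(c,u,v);P=np.eye(3)-np.outer(d,d);A+=P;b+=P@o;L.append((o,P))
    x=np.linalg.solve(A,b); return x,[np.linalg.norm(P@(x-o)) for o,P in L]
def proj(c,X):
    q=c["R"]@np.asarray(X)+c["t"]; a=q[:2]/q[2]; a=a*(1+c["k1"]*(a@a)); return a[0]*c["fx"]+c["cx"],a[1]*c["fy"]+c["cy"]
def crop(c,x0,y0,x1,y1,f,name):
    cv2.imwrite(name,cv2.resize(c["pixels"][y0:y1,x0:x1],None,fx=f,fy=f,interpolation=cv2.INTER_CUBIC))
def shot(n,name):
    c=read_camera(n); cv2.imwrite(name,c["pixels"]); return c
E
python3 - <<'E'
import cv2
a=cv2.imread("pics/top0.png")[150:250,230:360];cv2.imwrite("pics/tc.png",cv2.resize(a,None,fx=6,fy=6,interpolation=2))
a=cv2.imread("pics/scene0.png")[180:290,290:410];cv2.imwrite("pics/sc.png",cv2.resize(a,None,fx=5,fy=5,interpolation=2))
E
```

```text
(no output)
```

View pics/tc.png

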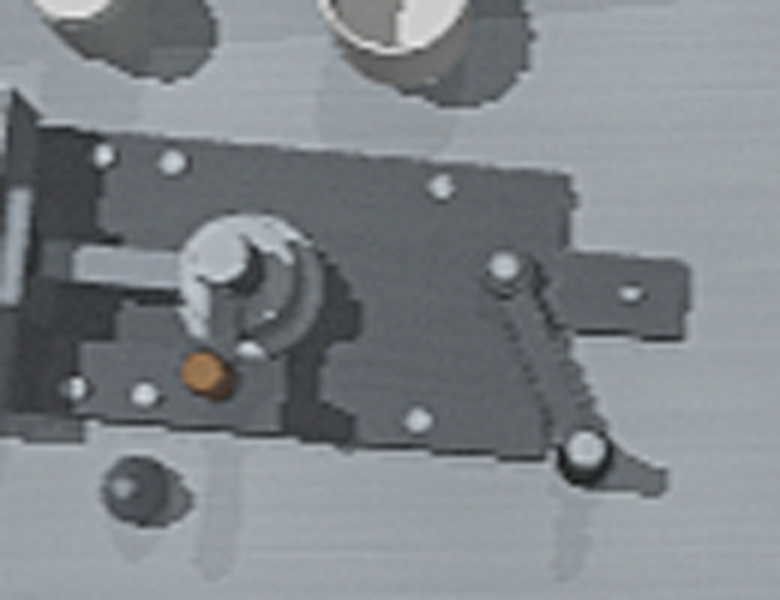

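View pics/sc.png

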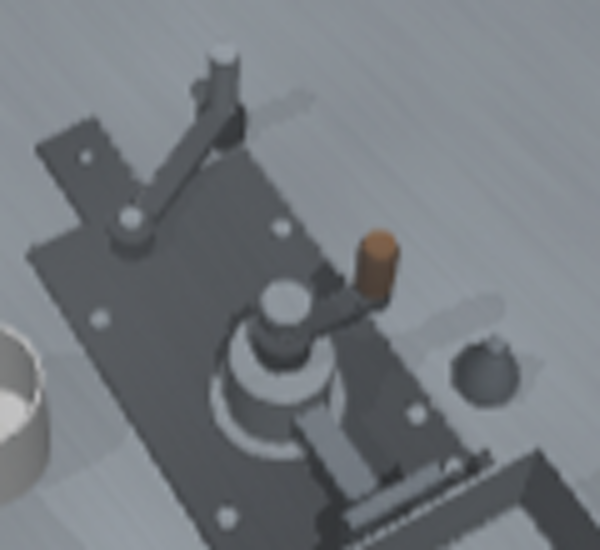

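```bash
python3 - <<'E'
from h import *
np.set_printoptions(precision=4,suppress=True)
t=read_camera("top");s=read_camera("scene")
f=lambda u,v,k,x,y:((u+.5)/k-.5+x,(v+.5)/k-.5+y)
P={}
for n,a,b in [("peg",(587,447),(223,52)),("hinge",(505,266),(131,217)),("knob",(203,372),(380,241)),("bolt",(220,256),(286,301))]:
    A=f(*a,6,230,150);B=f(*b,5,290,180)
    P[n],e=tri([(t,*A),(s,*B)]);print(n,P[n],e)
    z={"peg":.088,"knob":.14,"bolt":.129,"hinge":P["hinge"][2]}[n]
    print("  onz",onz(t,*A,z),onz(s,*B,z))
print(np.linalg.norm((P["peg"]-P["hinge"])[:2]),np.linalg.norm((P["knob"]-P["bolt"])[:2]))
for n,u,v in [("sinkb",139,488)]: print(onz(t,*f(u,v,6,230,150),.05))
print(ctrl.get_state()["ee_rot"])
E
```

```text
peg [ 0.4852 -0.092   0.0888] [np.float64(0.0016351554848459046), np.float64(0.0016351554848459391)]Traceback (most recent call last):
  File "<stdin>", line 9, in <module>
KeyError: 'hinge'
```

```bash
python3 - <<'E'
from h import *
np.set_printoptions(precision=4,suppress=True)
t=read_camera("top");s=read_camera("scene")
f=lambda u,v,k,x,y:((u+.5)/k-.5+x,(v+.5)/k-.5+y)
P={}
for n,a,b in [("peg",(587,447),(223,52)),("hinge",(505,266),(131,217)),("knob",(203,372),(380,241)),("bolt",(220,256),(286,301))]:
    A=f(*a,6,230,150);B=f(*b,5,290,180)
    P[n],e=tri([(t,*A),(s,*B)]);print(n,P[n],e)
    z={"peg":.088,"knob":.14,"bolt":.129,"hinge":.06}[n]
    print("  onz",onz(t,*A,z),onz(s,*B,z))
print(np.linalg.norm((P["peg"]-P["hinge"])[:2]),np.linalg.norm((P["knob"]-P["bolt"])[:2]))
for n,u,v in [("sinkb",139,488)]: print(onz(t,*f(u,v,6,230,150),.05))
E
```

```text
peg [ 0.4852 -0.092   0.0888] [np.float64(0.0016351554848459046), np.float64(0.0016351554848459391)]
  onz [ 0.4865 -0.0931  0.088 ] [ 0.4837 -0.0913  0.088 ]
hinge [ 0.5867 -0.0508  0.0436] [np.float64(0.001607989737406357), np.float64(0.0016079897374064915)]
  onz [ 0.5854 -0.0521  0.06  ] [ 0.5916 -0.0408  0.06  ]
knob [0.522  0.0966 0.1422] [np.float64(0.0015645757585205805), np.float64(0.0015645757585205208)]
  onz [0.5233 0.0958 0.14  ] [0.5198 0.0967 0.14  ]
bolt [0.5816 0.09   0.1289] [np.float64(0.001342348988508871), np.float64(0.0013423489885091057)]
  onz [0.5826 0.0891 0.129 ] [0.5807 0.091  0.129 ]
0.10955536981316326 0.05999378774427817
[0.4717 0.1436 0.05  ]
```

```bash
cat >> h.py <<'E'
from scipy.spatial.transform import Rotation as Ro
HINGE=np.array([.5867,-.0508]); PEG=np.array([.4852,-.0920]); KNOB=np.array([.522,.0966]); AX=np.array([.5816,.0900])
def quat(phi):  # jaw axis at yaw phi, pointing down
    z=np.array([np.cos(phi),np.sin(phi),0]);y=np.array([0,0,-1.]);x=np.cross(y,z)
    q=Ro.from_matrix(np.c_[x,y,z]).as_quat(); return np.array([q[3],q[0],q[1],q[2]])
E
python3 - <<'E'
from h import *
np.set_printoptions(precision=3,suppress=True)
th0=np.arctan2(*(PEG-HINGE)[::-1]); print(th0)
for fl in (0,np.pi):
  for d in (0,.7,1.42):
    th=th0+d; p=HINGE+.11*np.array([np.cos(th),np.sin(th)])
    print(fl,d,p,solver.inverse_kinematics(np.r_[p,.07],quat(th+np.pi/2+fl)))
for a in (0,np.pi): 
  for b in range(4):
    p=AX+.06*np.array([np.cos(b*1.57),np.sin(b*1.57)])
    print(a,b,solver.inverse_kinematics(np.r_[p,.128],quat(a+np.pi/2)))
E
```

```text
-2.7560007125903367
0 0 [ 0.485 -0.092] [-0.238  0.133  2.157 -0.     0.852  0.947]
0 0.7 [ 0.535 -0.148] [-0.315  0.239  2.027 -0.     0.875  0.17 ]
0 1.42 [ 0.612 -0.158] [-0.292  0.365  1.858 -0.     0.918 -0.526]
3.141592653589793 0 [ 0.485 -0.092] [-0.238  0.133  2.157 -0.     0.852 -2.195]
3.141592653589793 0.7 [ 0.535 -0.148] None
3.141592653589793 1.42 [ 0.612 -0.158] None
0 0 [ 0.101  0.325  1.789 -0.     1.028 -1.47 ]
0 1 [ 0.211  0.243  1.895 -0.     1.003 -1.36 ]
0 2 [ 0.124  0.117  2.046 -0.     0.979 -1.447]
0 3 [ 0.009  0.211  1.935 -0.     0.996 -1.562]
3.141592653589793 0 [ 0.101  0.325  1.789 -0.     1.028  1.672]
3.141592653589793 1 [ 0.211  0.243  1.895 -0.     1.003  1.782]
3.141592653589793 2 [ 0.124  0.117  2.046 -0.     0.979  1.695]
3.141592653589793 3 [ 0.009  0.211  1.935 -0.     0.996  1.58 ]
```

```bash
python3 - <<'E'
from h import *
np.set_printoptions(precision=3,suppress=True)
th0=np.arctan2(*(PEG-HINGE)[::-1]); q=quat(th0+np.pi/2)
ctrl.move_pose(np.r_[PEG,.2],q)
s=ctrl.get_state();print(s["t"],s["ee_pos"],s["ft_force"])
c=shot("wrist","pics/w1.png"); print(proj(c,np.r_[PEG,.088]),proj(c,np.r_[KNOB,.14]),proj(c,np.r_[AX,.129]))
E
```

```text
2.9333 [ 0.486 -0.091  0.2  ] [-0.015  0.486 -0.543]
(np.float64(314.32773040366123), np.float64(205.34217107843943)) (np.float64(-8.538981750210098), np.float64(35.7355309121001)) (np.float64(43.791970148038274), np.float64(-77.20029412164536))
```

View pics/w1.png

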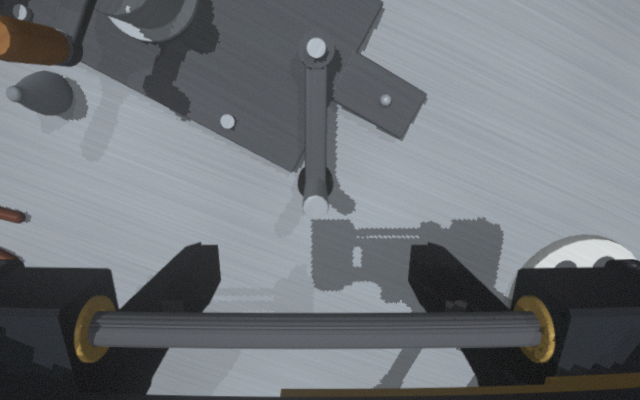

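```bash
python3 - <<'E'
from h import *
np.set_printoptions(precision=3,suppress=True)
c=read_camera("wrist")
for z in (.015,.03): 
    p=onz(c,386,100,z);d=p[:2]-HINGE;print(p,np.hypot(*d),np.arctan2(d[1],d[0])+2.756)
th0=np.arctan2(*(PEG-HINGE)[::-1]); q=quat(th0+np.pi/2)
ctrl.move_straight(np.r_[PEG,.071],q)
print(ctrl.get_state()["ft_force"]); close()
s=ctrl.get_state();print(s["t"],s["ee_pos"],s["ft_force"],s["grip_width"])
shot("scene","pics/s1.png")
E
```

```text
[ 0.573 -0.122  0.015] 0.07222009771805601 0.9924369597803824
[ 0.572 -0.119  0.03 ] 0.06961245644188874 0.9718393473080882
[-0.422  0.797  0.532]
5.1 [ 0.485 -0.092  0.071] [ 0.318  0.265 -0.868] 0.018364537683381692
```

View pics/s1.png

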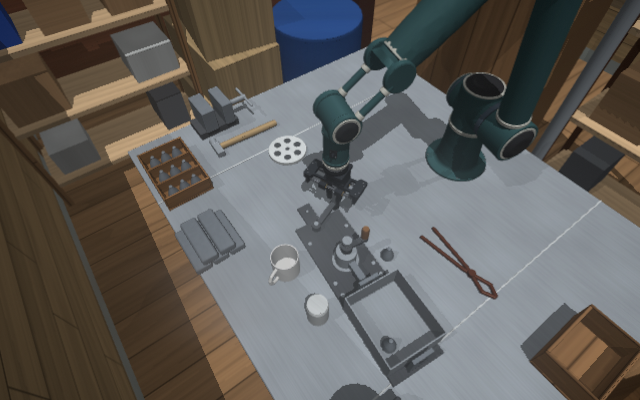

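The peg is in the jaws (width 18.4 mm). The ball lies about 0.98 rad ahead of the leg, so the stop should be near +1.08. I'll swing the leg while watching the force.

```bash
python3 - <<'E'
from h import *
np.set_printoptions(precision=2,suppress=True)
th0=np.arctan2(*(PEG-HINGE)[::-1])
for d in list(np.arange(.15,.80,.15))+list(np.arange(.79,1.2,.035)):
    th=th0+d; p=HINGE+.1097*np.array([np.cos(th),np.sin(th)])
    ctrl.move_straight(np.r_[p,.071],quat(th+np.pi/2),rate=.06)
    s=ctrl.get_state(); e=s["ee_pos"][:2]-HINGE; T=np.array([-np.sin(th),np.cos(th)]);N=np.array([np.cos(th),np.sin(th)])
    f=s["ft_force"][:2]
    print(round(d,3),round(s["t"],2),"ang",np.round(np.arctan2(e[1],e[0])-th0,3),"T,N",f@T,f@N,s["grip_width"])
    if f@T<-14 or np.linalg.norm(f)>30: break
E
```

```text
0.15 5.58 ang 0.151 T,N 0.4004779334457891 -1.1476802237568102 0.018756749010647437
0.3 6.0 ang 0.298 T,N 0.21974786400287366 0.058853930329856 0.01794882760811493
0.45 6.42 ang 0.447 T,N 1.1402350901802536 1.4463409817821746 0.018002879704654386
0.6 6.85 ang 0.597 T,N 0.6229688707891338 2.136373407734353 0.01802652819142621
0.75 7.28 ang 0.747 T,N -0.05063358318092171 3.1674819323486556 0.01825179501775495
0.79 7.53 ang 0.787 T,N 0.3922621893209268 4.173159827727384 0.0182561279520196
0.825 7.78 ang 0.824 T,N 0.08074689383504847 4.013087384800792 0.018354823207770016
0.86 8.03 ang 0.86 T,N -1.0984023266042406 4.153825613307531 0.018071243958274388
0.895 8.28 ang 0.895 T,N -0.6061826738318837 4.112567954340997 0.018041109424011482
0.93 8.53 ang 0.926 T,N -2.096452122667667 4.413581826551625 0.018209134646372062
0.965 8.78 ang 0.964 T,N -1.2736712452296324 4.502901301056666 0.01787727447419068
1.0 9.03 ang 1.004 T,N 2.3405053503758726 4.272038638073159 0.017953721094847684
1.035 9.28 ang 1.043 T,N 2.9236111167725407 4.61804878411996 0.01835090929356886
1.07 9.53 ang 1.073 T,N 1.6307114894400507 6.1778161449170765 0.018483139410914853
1.105 9.78 ang 1.096 T,N -1.9939455315099401 5.385132166550165 0.018213155298470014
1.14 10.03 ang 1.098 T,N -13.802102965235909 4.91694615630895 0.017993943397604198
1.175 10.28 ang 1.099 T,N -23.809870571605064 3.399245378484245 0.01821431601804201
```

The signature is right: resistance from 0.86 to 0.97, then a snap-through, then a hard stop at 1.098. I'll release, lift and look.

```bash
python3 - <<'E'
from h import *
np.set_printoptions(precision=4,suppress=True)
th0=np.arctan2(*(PEG-HINGE)[::-1]); th=th0+1.098
p=HINGE+.1097*np.array([np.cos(th),np.sin(th)])
ctrl.move_straight(np.r_[p,.071],quat(th+np.pi/2),rate=.06)
print(ctrl.get_state()["ft_force"]); let_go()
ctrl.move_straight(np.r_[p,.2],rate=.25)
c=shot("wrist","pics/w2.png"); print(proj(c,np.r_[p,.088]),ctrl.get_state()["t"])
p2=np.r_[KNOB,.22]; ctrl.move_pose(p2,quat(np.pi/2))
s=ctrl.get_state();print(s["t"],s["ee_pos"])
c=shot("wrist","pics/w3.png"); print(proj(c,np.r_[KNOB,.14]),proj(c,np.r_[AX,.129]))
E
```

```text
[-4.9161 -3.3327  3.1391]
(np.float64(315.7785356220441), np.float64(205.3851272507174)) 12.3917
13.5083 [0.5217 0.0962 0.2189]
(np.float64(315.5804563214764), np.float64(223.5582173058889)) (np.float64(305.96732831487543), np.float64(298.77439855267704))
```

View pics/w2.png

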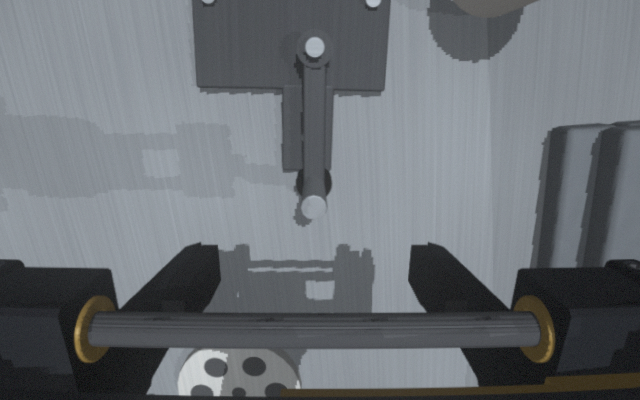

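View pics/w3.png

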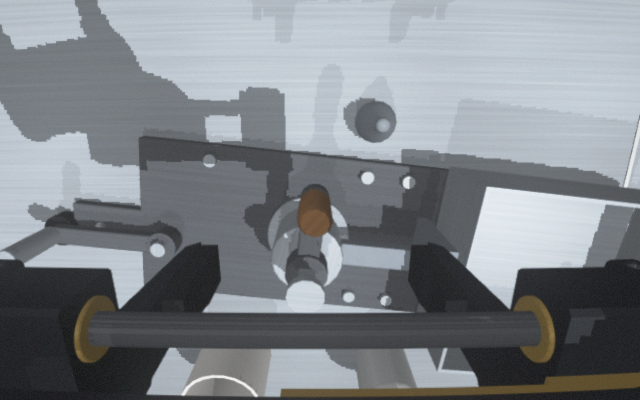

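```bash
cat >> h.py <<'E'
PHI0=-np.pi/2   # jaw yaw that puts camera towards the axis at crank start
TH0=np.arctan2(*(KNOB-AX)[::-1])
def kpose(a,z=.128,rot=None):
    th=TH0+a; p=AX+.06*np.array([np.cos(th),np.sin(th)])
    return np.r_[p,z],quat(TH0-np.pi/2+np.pi+ (a if rot is None else rot))
E
python3 - <<'E'
from h import *
np.set_printoptions(precision=3,suppress=True)
c=read_camera("wrist"); s=ctrl.get_state()
q=s["ee_rot"]; R0=Ro.from_quat([q[1],q[2],q[3],q[0]]).as_matrix(); C=-c["R"].T@c["t"]
print("cam in tool",R0.T@(C-s["ee_pos"]), "view dir",R0.T@c["R"][2])
for off in (np.pi/2,-np.pi/2):
    p,_=kpose(0); qq=quat(TH0+off); R1=Ro.from_quat([qq[1],qq[2],qq[3],qq[0]]).as_matrix()
    Cn=p+R1@R0.T@(C-s["ee_pos"]); Rn=c["R"]@R0@R1.T
    c2=dict(c,R=Rn,t=-Rn@Cn); print(off,proj(c2,np.r_[AX,.129]),proj(c2,np.r_[AX,.121]),Cn,solver.inverse_kinematics(p,qq))
for a in np.arange(0,3,.5):
    p,qq=kpose(a); print(a,solver.inverse_kinematics(p,qq))
E
```

```text
cam in tool [-0.076 -0.12  -0.   ] view dir [0.29  0.957 0.   ]
1.5707963267948966 (np.float64(315.03495458906195), np.float64(141.26596794150706)) (np.float64(314.9739257991173), np.float64(138.37630994382286)) [0.597 0.089 0.248] [ 0.136  0.119  2.043 -0.     0.979  1.817]
-1.5707963267948966 (np.float64(314.77119183980426), np.float64(412.1530201323855)) (np.float64(314.73766979499925), np.float64(397.6058668415572)) [0.447 0.105 0.248] [ 0.136  0.119  2.043 -0.     0.979 -1.324]
0.0 [ 0.136  0.119  2.043 -0.     0.979  1.817]
0.5 [ 0.08   0.119  2.044 -0.     0.979  1.261]
1.0 [ 0.034  0.146  2.012 -0.     0.983  0.715]
1.5 [ 0.011  0.193  1.957 -0.     0.992  0.192]
2.0 [ 0.014  0.245  1.893 -0.     1.004 -0.305]
2.5 [ 0.039  0.29   1.836 -0.     1.016 -0.78 ]
```

```bash
python3 - <<'E'
from h import *
np.set_printoptions(precision=4,suppress=True)
p,q=kpose(0,.22); ctrl.move_pose(p,q)
p,q=kpose(0,.128); ctrl.move_straight(p,q)
print(ctrl.get_state()["ft_force"]); close()
s=ctrl.get_state();print(s["t"],s["ee_pos"],s["ft_force"],s["grip_width"])
c=shot("wrist","pics/w4.png"); print(proj(c,np.r_[AX,.129]))
E
```

```text
[-0.3694  0.2479  0.3626]
18.1333 [0.5219 0.0965 0.1279] [-0.4764 -0.1934  0.3869] 0.022121905224393647
(np.float64(312.46050346184416), np.float64(137.97321828227575))
```

View pics/w4.png

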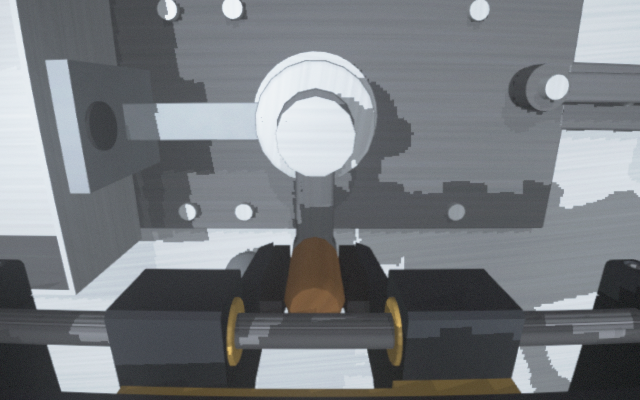

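```bash
cat >> h.py <<'E'
def headw(c):
    g=cv2.cvtColor(c["pixels"],cv2.COLOR_BGR2GRAY)[80:180,250:390]
    e=cv2.GaussianBlur(g,(3,3),0)
    best=[]
    for r in range(55,72,2):
        row=e[r].astype(int)>190; cx=65
        if not row[cx]: best.append(0); continue
        a=cx
        while a>0 and row[a-1]: a-=1
        b=cx
        while b<139 and row[b+1]: b+=1
        best.append(b-a+1)
    h=cv2.HoughCircles(cv2.GaussianBlur(g,(5,5),0),cv2.HOUGH_GRADIENT,1,200,param1=120,param2=12,minRadius=32,maxRadius=46)
    return best,(None if h is None else h[0,0])
E
python3 - <<'E'
from h import *
c={"pixels":cv2.imread("pics/w4.png")}; print(headw(c))
E
```

```text
([105, 105, 95, 94, 94, 93, 91, 90, 89], array([65.5, 56.5, 39.5], dtype=float32))
```

```bash
cat > back.py <<'E'
from h import *
import sys
np.set_printoptions(precision=2,suppress=True)
a0,a1=float(sys.argv[1]),float(sys.argv[2]); tiles=[]
for a in np.arange(a0,a1,.12):
    p,q=kpose(a); ctrl.move_straight(p,q,rate=.05)
    c=read_camera("wrist"); s=ctrl.get_state(); th=TH0+a
    f=s["ft_force"]; T=f[:2]@np.array([-np.sin(th),np.cos(th)]);N=f[:2]@np.array([np.cos(th),np.sin(th)])
    _,h=headw(c); print(round(a,2),round(s["t"],2),"T,N,z",round(T,2),round(N,2),round(f[2],2),h,round(s["grip_width"],4))
    im=c["pixels"][70:230,230:400].copy(); cv2.putText(im,f"{a:.2f}",(2,14),0,.5,(0,0,255),1); tiles.append(im)
    if np.linalg.norm(f)>25: print("FORCE");break
while len(tiles)%4: tiles.append(np.zeros_like(tiles[0]))
cv2.imwrite(sys.argv[3],np.vstack([np.hstack(tiles[i:i+4]) for i in range(0,len(tiles),4)]))
E
python3 back.py .12 .9 pics/b1.png
```

```text
0.12 18.52 T,N,z 0.35 0.58 0.03 [64.5 56.5 39.5] 0.0216
0.24 18.87 T,N,z 0.1 0.74 0.92 [64.5 57.5 39.6] 0.022
0.36 19.21 T,N,z 0.79 2.28 0.96 [63.5 57.5 41. ] 0.0221
0.48 19.55 T,N,z -0.59 1.2 0.01 [64.5 46.5 38.3] 0.022
0.6 19.89 T,N,z 0.42 4.29 1.64 [65.5 56.5 39.6] 0.0224
0.72 20.23 T,N,z 1.11 3.98 2.49 [65.5 57.5 39.9] 0.0217
0.84 20.57 T,N,z -0.36 5.21 1.64 [65.5 57.5 39.9] 0.0217
```

View pics/b1.png

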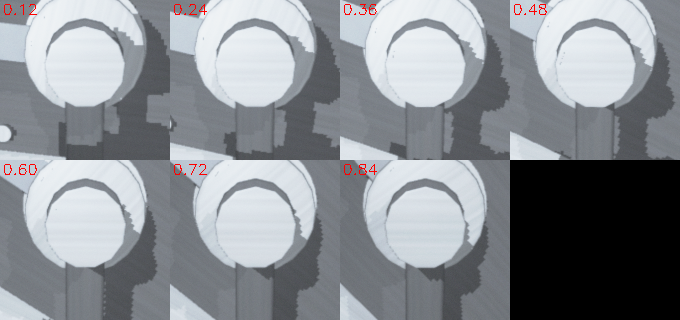

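```bash
sed -i 's/^AX=/AX=/; s/    if np.linalg.norm(f)>25/    if h is None or h[2]<38.6: print("LOOK"); break\n    if np.linalg.norm(f)>25/' back.py
sed -i 's/^def kpose/DEL=np.array([0,-.0012])\ndef kpose/; s/p=AX+.06\*np.array(\[np.cos(th),np.sin(th)\])$/p=AX+DEL*min(1,max(0,a))+.06*np.array([np.cos(th),np.sin(th)])/' h.py; grep -n DEL h.py
python3 back.py .96 1.5 pics/b2.png
```

```text
27:DEL=np.array([0,-.0012])
29:    th=TH0+a; p=AX+DEL*min(1,max(0,a))+.06*np.array([np.cos(th),np.sin(th)])
0.96 20.93 T,N,z 1.11 1.6 -0.06 [62.5 55.5 38.6] 0.0213
1.08 21.27 T,N,z 1.54 0.8 -1.48 [63.5 57.5 39.9] 0.0223
1.2 21.62 T,N,z -0.38 -1.36 -0.68 [63.5 46.5 38.4] 0.0222
LOOK
```

View pics/b2.png

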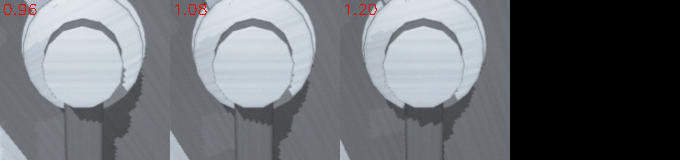

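```bash
sed -i 's/h\[2\]<38.6/h[2]<37.9/' back.py
python3 back.py 1.32 1.75 pics/b3.png
```

```text
1.32 21.96 T,N,z 0.11 -1.78 -1.96 [63.5 48.5 39.9] 0.0217
1.44 22.3 T,N,z 1.51 -3.01 -2.74 [64.5 52.5 44.3] 0.0221
1.56 22.64 T,N,z 0.51 -3.85 -2.19 [64.5 53.5 37.7] 0.0223
LOOK
```

View pics/b3.png

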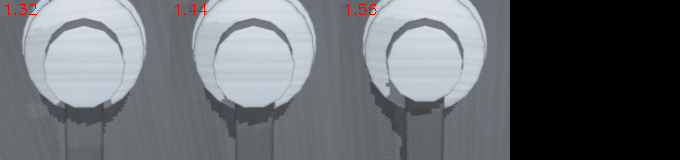

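```bash
python3 - <<'E'
import cv2
a=cv2.imread("pics/b3.png")[0:130,170:510];cv2.imwrite("pics/b3z.png",cv2.resize(a,None,fx=2.3,fy=2.3,interpolation=2))
E
```

```text
(no output)
```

View pics/b3z.png

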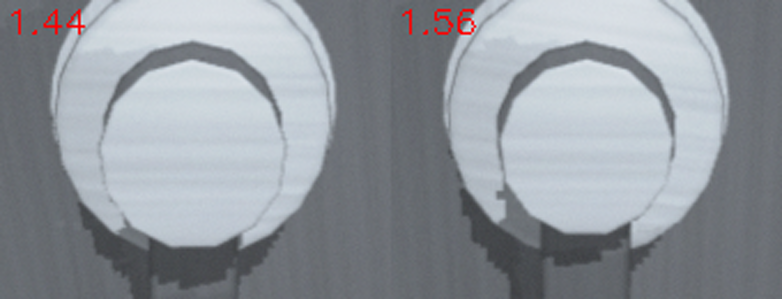

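The drop shows clearly: the head's image shrank from 81 to 75 px, which is about 10 mm lower, between 1.44 and 1.56 rad. Next is one full turn forward, to 1.50 − 6.28.

```bash
cat > fwd.py <<'E'
from h import *
np.set_printoptions(precision=3,suppress=True)
A=np.append(np.arange(1.35,-4.78,-.25),-4.78)
def pose(a,o):
    th=TH0+a;n=np.array([np.cos(th),np.sin(th)]); return np.r_[AX+(.06+o)*n,.128],quat(TH0+np.pi/2+1.5),n,np.array([-n[1],n[0]])
for a in A:
    p,q,n,t=pose(a,0); assert solver.inverse_kinematics(p,q) is not None,a
o=.0008
for a in A:
    p,q,n,t=pose(a,o); ctrl.move_straight(p,q,rate=.06)
    s=ctrl.get_state(); f=s["ft_force"]; N=f[:2]@n
    e=s["ee_pos"][:2]-AX
    print(round(a,2),round(s["t"],2),"T,N,z",f[:2]@t,N,f[2],"err",round((e-(p[:2]-AX))@t*1000,2),"o",round(o*1000,2),round(s["grip_width"],4))
    o=float(np.clip(o+N*.0001,-.003,.003))
    if np.linalg.norm(f)>30: print("FORCE");break
c=shot("wrist","pics/f1.png"); print(headw(c)[1])
E
python3 fwd.py
```

```text
1.35 23.01 T,N,z -1.3080809015994832 -2.9261691536850556 -1.9745385625334864 err -0.61 o 0.8 0.0221
1.1 23.41 T,N,z -1.737988312380103 -1.3819887018967125 -1.250477993339059 err -0.64 o 0.51 0.0219
0.85 23.81 T,N,z -1.0543476032319368 -1.1815202305638104 -2.070081359916163 err -0.63 o 0.37 0.0225
0.6 24.21 T,N,z -1.0422412669602732 -1.080751812125957 -3.0789392238755253 err -0.64 o 0.25 0.0219
0.35 24.61 T,N,z -2.2432903809829887 -2.254375466409818 -3.580200650275178 err -0.62 o 0.14 0.0223
0.1 25.01 T,N,z -1.2234296855713662 -3.535612915290714 -4.280906970399776 err -0.6 o -0.08 0.022
-0.15 25.41 T,N,z -1.6419507879128237 -2.5077587449649195 -3.2507570633932015 err -0.6 o -0.44 0.0219
-0.4 25.81 T,N,z 0.03634040812755851 -1.3311844466869875 -2.9262020460933225 err -0.58 o -0.69 0.022
-0.65 26.21 T,N,z -0.6770233742944599 -0.7597371948883936 -2.4550040262742296 err -0.68 o -0.82 0.0219
-0.9 26.6 T,N,z -0.6407891230941749 -0.1307766484989871 -2.3840251519936575 err -0.7 o -0.9 0.0221
-1.15 26.99 T,N,z -1.0684744995988327 -0.13087777655169266 -2.262045337977355 err -0.73 o -0.91 0.022

[... 813 characters left out ...]
7 T,N,z 0.6470289093696473 2.2428944504090107 -3.0003552168500587 err -0.37 o 0.46 0.0219
-3.65 30.97 T,N,z 1.4131227680711875 1.0062377054022087 -3.0176620472945155 err -0.35 o 0.68 0.0225
-3.9 31.37 T,N,z 0.650714731015497 2.5331381332579137 -1.9685366574264596 err -0.36 o 0.78 0.022
-4.15 31.77 T,N,z 1.1275085029037326 0.7303955483972987 -2.1222939696315377 err -0.37 o 1.03 0.0222
-4.4 32.17 T,N,z 1.3910675768190013 1.0124877037818223 -2.254228103008647 err -0.45 o 1.11 0.0222
-4.65 32.57 T,N,z 0.7741341285098595 -2.7349937909828888 -2.5587292654380533 err -0.59 o 1.21 0.0222
-4.78 32.85 T,N,z 1.944849994712732 -2.068068634239467 -2.0950684589513555 err -0.34 o 0.93 0.022
[65.5 47.5 38.5]
```

View pics/f1.png

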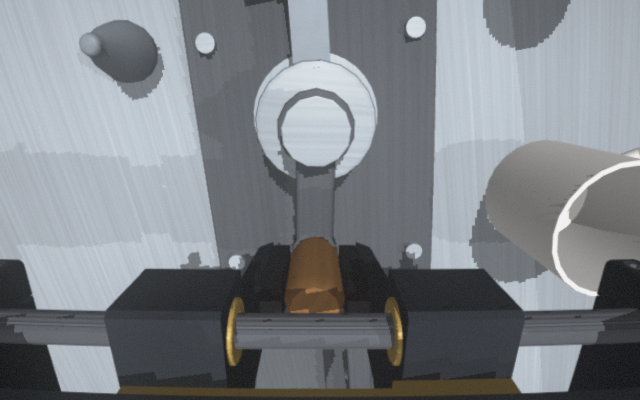

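The head is now 71 px wide, about 8–10 mm lower again, and the knob is still between the pads. Last check: the leg and the bystanders.

```bash
python3 - <<'E'
from h import *
c=shot("scene","pics/s9.png")
crop(c,260,150,440,320,4,"pics/s9c.png")
th=-2.756+1.098; p=HINGE+.1097*np.array([np.cos(th),np.sin(th)]); u=proj(c,np.r_[p,.088]); print("peg predicted",u,"crop",(u[0]-260)*4,(u[1]-150)*4)
s=ctrl.get_state();print(s["t"],s["grip_width"],abs(s["joint_vel"]).max())
g=cv2.cvtColor(cv2.imread("pics/w4.png"),6)
for f in ("w4","f1"):
    g=cv2.cvtColor(cv2.imread(f"pics/{f}.png"),6); print(f,g[142,268:366:2])
E
```

```text
peg predicted (np.float64(297.1390122800412), np.float64(190.06347498913092)) crop 148.55604912016474 160.2538999565237
32.95 0.02167641210613095 0.0036710685198304725
w4 [236 234 232 234 226 227 229 228 228 227 226 227 227 227 226 226 226 225
 226 225 225 224 224 225 225 224 224 225 223 224 224 224 222 224 224 222
 222 223 223 223 222 222 221 175 150 148 148 143 145]
f1 [184 184 186 185 187 183  96 112 189 195 194 197 197 197 198 196 198 199
 199 197 196 198 199 197 197 198 198 195 198 198 198 196 200 197 197 195
 198 196 196 196 172 111 181 206 203 202 204 204 203]
```

View pics/s9c.png

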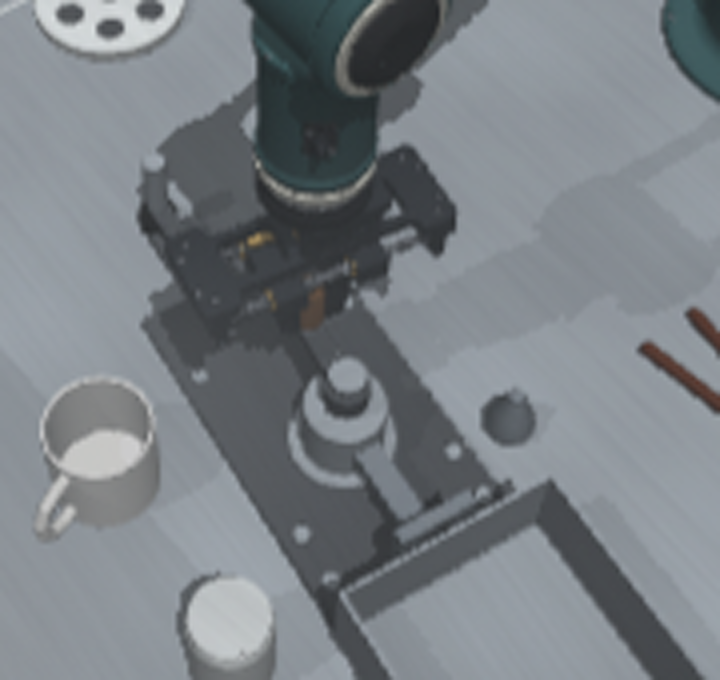

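The peg top is at about (152,162) in the crop against a predicted (149,160), so the leg is still seated. The bystanders haven't moved and the crank is still, so I'm handing in.

```bash
python3 - <<'E'
from plant import close_job, ctrl
close_job(); s=ctrl.get_state(); print(s["t"],s["grip_width"])
E
```

```text
the job is handed in; nothing more can be done
the job is handed in; nothing more can be done
```

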